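Refit the filter and hook-in cover of the bench air unit

TASK

Get the bench air unit ready to run: put the loose filter cartridge into its bay, tab upward and fully down. Then fit the cover: hold it tilted, hook its lip under the unit's ledge, and swing its front edge down until it lies flat and flush in its recess. Leave the spray bottle, carton and beaker standing where they are, and let go of everything.

Things in the scene. Friction and masses are not known exactly. Their poses are not given: they have to be found in the camera images.
- air_unit: White air filter unit fixed to the desk, 210 (x) x 120 x 80 mm high. Origin on the desk; x from its low front to the ledge, z up. Recess for the cover in its top: x -85 to +52, y -48 to +48 mm; seat rim 62 mm above the desk; front wall (15 mm thick) and side walls (12) reach 72 mm. Behind the back wall (x = 52) a fan housing 70 mm high runs to x = 110.
- bay (a point): Centre of the filter bay's floor: air_unit x = -14 mm, y = 0, 8 mm above the desk; axes as air_unit. The bay is a pit 96 (x) x 72 (y) mm, open at the top inside the seat rim, 54 mm deep from seat to floor.
- ledge (a point): Middle of the lower front edge of the overhanging ledge (air_unit x = 41 mm, 74 mm above the desk, 12 mm above the seat); axes as air_unit. The ledge is 6 mm thick, 120 mm wide (top 80 mm above the desk); the slot beneath it, between seat and ledge, is 12 mm high and 11 mm deep in x and ends at the back wall.
- cover_grip (a point): Loose cover, about 180 g, lying right way up: white plate 117 (x) x 90 (y) x 10 mm; on its middle an upright grey grip rib 12 mm thick (x), 60 long (y), 30 high above the plate. This point is inside the rib, over the plate's centre, 20 mm above the cover's underside; x towards the lip, z up. In place x points as air_unit's x; play about 5 mm in x, 3 mm each side in y.
- cover_lip (a point): Tip of the cover's lip, mid-width and mid-thickness: 73.5 mm in x from cover_grip, 18 mm below it; axes as cover_grip. The lip is 4 mm thick, 70 mm wide, level with the cover's underside, and projects 15 mm from the plate's +x edge. In place it is 6 to 11 mm past the ledge's edge in x and 10 mm below it.
- cover_front (a point): Middle of the top of the cover's front edge, opposite the lip: -58.5 mm in x from cover_grip, 10 mm below it; axes as cover_grip. In place it is flush with the unit's front wall, 72 mm above the desk.
- filter_center (a point): Loose filter cartridge, about 120 g, lying right way up: grey block 88 (x) x 64 (y) x 24 mm, white pleats on top, with an upright pull tab in the middle, 10 mm thick (x), 44 long (y), 26 high above the block. This point is its centre, 25 mm above its underside; x along the long side, z up. It fits the bay either way round, 4 mm clear each side.
- spray_bottle: Bystander: white bottle 37 mm across, 118 mm high, loose; origin at the centre of its underside.
- carton: Bystander: small pale carton 60 x 66 x 100 mm high, loose; origin at the centre of its underside.
- beaker: Bystander: white plastic beaker 66 mm across, 73 mm high, loose; origin at the centre of its underside.
There are look-alikes about, which are no part of the job. What is shaped like the part that bears cover_grip but orange is not meant.

How it is judged (in metres and radians):
On the way, in this order (a step that is already met when the one before it is completed fails the run):
1. the filter cartridge lies fully down in the bay (x of filter_center in the frame of bay between -0.007 and 0.007 m and y of filter_center in the frame of bay between -0.007 and 0.007 m and z of filter_center in the frame of bay between 0.021 and 0.029 m and angle between filter_center's own z axis and vertical below 0.06 rad), for 0.2 s.
2. the cover, tilted more than 4 degrees, has its lip at least 3 mm under the ledge (x of cover_lip in the frame of ledge above 0.003 m and y of cover_lip in the frame of ledge between -0.01 and 0.01 m and z of cover_lip in the frame of ledge between -0.014 and 0 m and angle between cover_lip's own z axis and vertical above 0.07 rad), for 0.1 s.
At the end, for the whole second after the job is handed in: The filter cartridge is in the bay (within 7 mm of its centre in x and y, 4 mm in height, level within 0.06 rad), and the cover lies on its seat: lip at least 3 mm under the ledge, within 8 mm of the middle and 3 mm of its seated height, level within 0.025 rad, front edge within 3 mm of flush (all of step 1 and x of cover_lip in the frame of ledge above 0.003 m and y of cover_lip in the frame of ledge between -0.008 and 0.008 m and z of cover_lip in the frame of ledge between -0.013 and -0.007 m and angle between cover_lip's own z axis and vertical below 0.025 rad and z of cover_front in the frame of ledge between -0.005 and 0.001 m); the robot touches nothing.
It fails at once if the bottle is shoved more than 30 mm or tipped (distance of spray_bottle from where it was at the start of the episode above 0.03 m or angle between spray_bottle's own z axis and vertical above 0.3 rad).
It fails at once if the carton is shoved more than 30 mm or tipped (distance of carton from where it was at the start of the episode above 0.03 m or angle between carton's own z axis and vertical above 0.3 rad).
It fails at once if the beaker is shoved more than 30 mm or tipped (distance of beaker from where it was at the start of the episode above 0.03 m or angle between beaker's own z axis and vertical above 0.3 rad).
It also fails if it takes over 64 s, if anything falls off the work surface, if the arm or the gripper's body presses on something with over 40 N, if the wrist force passes 120 N, or if a joint passes its speed limit or range.

ROBOT

A 7-joint arm with a two-finger parallel gripper is mounted at the origin on a cart in front of the work surface, level with it; the furniture and walls round the work are solid. World frame = base frame: x ahead of the robot, y to its left, z up, the work surface at z = 0. Lengths are in m, angles in degrees, forces in N, time in s.
With the tool pointing down it reaches from about 0.425 to 0.825 m from the base axis. Payload 3.6 kg.
Tool frame: the origin (TCP) lies midway between the tips of the shut fingers; the grasp point (between the pads) lies 19 mm behind it; z points along the fingers, y is the direction in which the jaws open and shut (so a half turn about z gives the same grasp; the last joint's range is limited). The gripper opens to 85 mm and grips with 20 to 120 N. Pads are 22 mm wide; open, the fingers measure 114 mm over their backs; the gripper's body (76 mm by 85 mm) begins 54 mm behind the grasp point. The pads swing forward as they close: fully open they stand 13 mm farther back than shut.
Start: joints at [67.065, 35.231, -0.722, 81.555, 0.464, 63.22, -2.315], TCP at [0.237, -0.605, 0.231] pointing down, gripper open.
Joint ranges: [-178.69, 178.69], [-17.37, 117.87], [-77.05, 75.6], [15.02, 138.74], [-78.02, 258.01], [0.78, 113.62], [-162.83, 162.83]. Speed limits (degrees/s): [159.86, 159.86, 180, 180, 180, 180, 180].

INTERFACE

Orientations are given as a 3x3 rotation matrix whose columns are the frame's x, y, z axes.
In Python, from plant import get_obs, grab_frame, hand_in gives the robot as it stands. The module is installed in compiled form; this text tells all that it offers.
- The arm moves only by the tool arm_command, never from a script. Its argument "motion" is a list of rows, each an object with "slide": the shift along the world's x, y, z in mm, a list of three; "turn": the turn, a rotation vector about the world's x, y, z in degrees, a list of three; "grip": the closure, from -1 (fully open) to 1 (shut). In form: [{"slide": [dx, dy, dz], "turn": [rx, ry, rz], "grip": grip}, ...]. A call has 1 to 10 rows; each row is the pose to reach, as a shift and turn from the pose commanded when the call began; what a row does not reach only later rows make up. A row lasts 1/8 s, in which the tool goes at most 62.5 mm and 10.7 degrees, less where a joint would pass 70% of its speed; a pose out of reach is approached as far as the arm can. A call with a gripper value outside its range is refused whole. The fingers move at their own pace and stop on an object; "grip_force" is the grip in N (left out, the last holds). Time passes only in rows, so rows that repeat a pose let the fingers close. It gives the time, the measured TCP pose, the force and the opening at its end, in the units of the state.
- get_obs(): the state, without advancing time (a new reading comes with each control period).
- grab_frame(name): name is "scene" or "top" or "wrist"; returns a dict with "pixels" (420x560x3 uint8, red, green, blue), "fx", "fy", "cx", "cy" (pixels), "distortion" ([k1, k2, p1, p2, k3] as OpenCV has them; the pictures are not rectified), "extrinsics" (4x4, takes a point from camera to world coordinates); the wrist camera has in their place "hand_eye" (4x4, takes a point from camera to tool coordinates, whose origin is the TCP and whose axes are the flange's). Camera axes: x right, y down, z forward; pixel columns grow to the right and rows downward; lengths in m; the calibration is good to about 2 mm. A picture is of the moment at which its call begins: read the wrist's pose just before it. There is no depth.
- hand_in(): hands the job in, once; it reports no verdict.
The state is a dict: "time_s": time; "joint_pos": joint angles; "joint_vel": joint speeds; "joint_efforts": joint torques, N m; "ee_pos": TCP position; "eef_rot": TCP orientation; "contact_force": force on the tool from outside, world axes, zero at the start; "wrist_torque": the same for the moment, N m; "grip_width": opening from 0.0 (shut) to 1.0 (fully open).
Only numpy, scipy, OpenCV 4.12 (cv2) and the standard library are available. Lean on these libraries where they do the work, as an engineer would, in place of code of your own. Each camera call takes 0.05 s, during which the arm holds its last target.

## Working session

There is one attempt and no reset: what is moved stays moved. The work goes in short steps, Python scripts to look and compute and a tool call to move; the robot and the scene stay as the last step left them, time stands still between calls to the robot, and variables do not carry over. Pictures are saved under pics/ and viewed, and the job is handed in when it is done.

Besides the shell and the picture viewer there is one more tool, called after "Call:" as name(argument=value, ...), one argument or row to a line, values as JSON. arm_command: Moves the arm, as the interface text tells. Its arguments: {"type":"object","properties":{"motion":{"type":"array"},"grip_force":{"type":"number"}},"required":["motion"]}

```bash
mkdir -p pics; ls; python3 - <<'E'
from plant import get_obs, grab_frame
import cv2, numpy as np
o=get_obs()
for k,v in o.items(): print(k,np.round(v,3).tolist())
for n in ("scene","top","wrist"):
    f=grab_frame(n); cv2.imwrite(f"pics/{n}0.png",f["pixels"][:,:,::-1])
    print(n,f["fx"],f["fy"],f["cx"],f["cy"],f["distortion"]); print(np.round(f.get("extrinsics",f.get("hand_eye")),4).tolist())
E
```

```text
pics
time_s 0.0
joint_pos [67.066, 35.289, -0.724, 81.641, 0.466, 63.221, -2.314]
joint_vel [0.004, -0.025, -0.039, 0.01, 0.099, -0.001, 0.061]
joint_efforts [-0.0, -46.921, 0.259, -17.103, 0.01, 0.01, -0.0]
ee_pos [0.237, -0.604, 0.23]
eef_rot [[0.931, 0.365, -0.001], [0.365, -0.931, 0.002], [-0.0, -0.003, -1.0]]
contact_force [0.124, -0.189, 0.385]
wrist_torque [0.02, -0.084, 0.005]
grip_width 0.999
scene 464.2611634980007 464.2611634980007 276.15979413685665 212.84211342258686 [-0.00102913  0.          0.          0.          0.        ]
[[-0.5163, -0.5442, 0.6613, -0.3802], [-0.8564, 0.3355, -0.3925, 0.4554], [-0.0083, -0.7689, -0.6393, 0.9371], [0.0, 0.0, 0.0, 1.0]]
top 505.59769099126015 505.59769099126015 278.45908446547327 210.66384406277945 [-0.13984358  0.          0.          0.          0.        ]
[[-0.0256, -0.9865, 0.162, 0.2519], [-0.9997, 0.0263, 0.0025, -0.067], [-0.0067, -0.1619, -0.9868, 1.7441], [0.0, 0.0, 0.0, 1.0]]
wrist 376.44896603321945 376.44896603321945 274.3865814140406 211.33452448594593 [-0.08375707  0.          0.          0.          0.        ]
[[0.0002, -0.9518, -0.3066, 0.0793], [1.0, 0.0002, -0.0001, -0.0003], [0.0001, -0.3066, 0.9518, -0.1431], [0.0, 0.0, 0.0, 1.0]]
```

View pics/scene0.png

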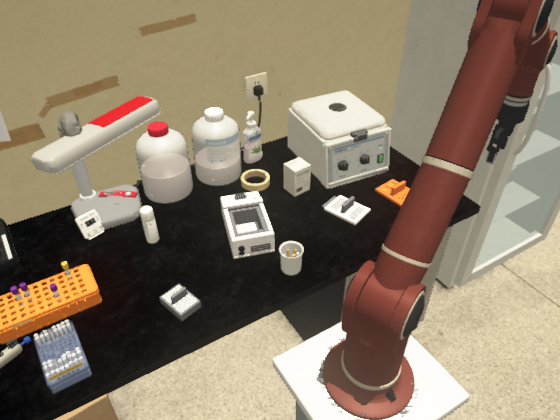

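View pics/top0.png

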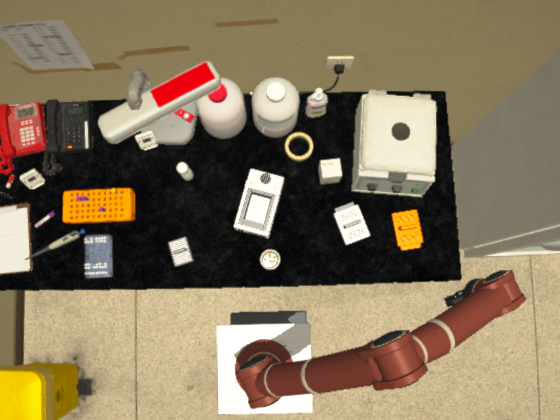

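View pics/wrist0.png

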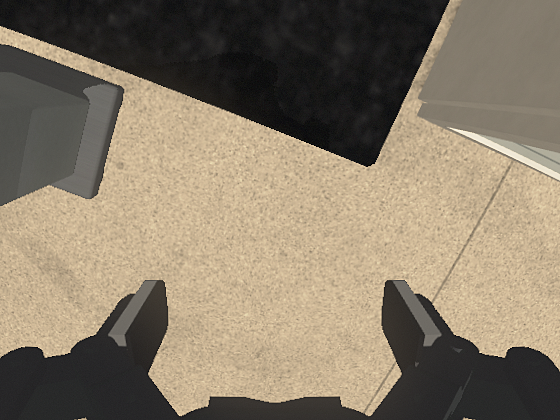

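Top view: white cover at about (350,224), orange look-alike at (407,229), filter cartridge at (180,250), air unit at (259,203), beaker at (270,260), carton at (330,171) and bottle at (184,172). I'll confirm these in enlarged crops.

```bash
python3 - <<'E'
import cv2, numpy as np
t=cv2.imread("pics/top0.png"); s=cv2.imread("pics/scene0.png")
def c(i,x,y,w,h,W,H): return cv2.resize(i[y:y+h,x:x+w],(W,H),interpolation=cv2.INTER_CUBIC)
a=np.hstack([c(t,225,160,80,90,266,300),c(t,320,195,80,90,266,300),c(t,145,225,80,90,266,300)])
b=np.hstack([c(s,210,180,80,90,266,300),c(s,310,175,80,90,266,300),c(s,140,260,80,90,266,300)])
cv2.imwrite("pics/crop0.png",np.vstack([a,b]))
E
```

```text
(no output)
```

View pics/crop0.png

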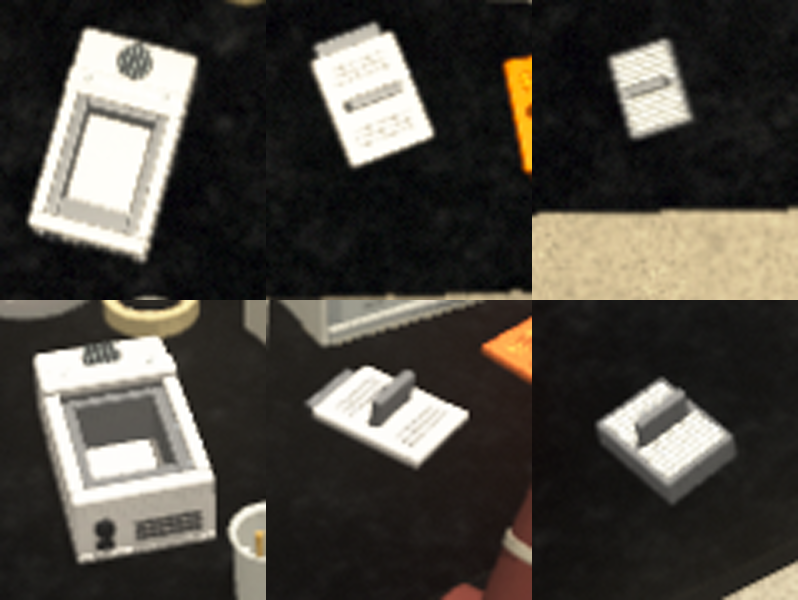

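The crops confirm it: white cover with its grey lip (top 350,224), filter with pleats and tab (180,250), unit with its open bay (259,203). Next are coarse positions from the top view.

```bash
cat > h.py <<'E'
import numpy as np, cv2
from plant import get_obs, grab_frame
def cam(name):
    o=get_obs(); f=grab_frame(name)
    K=np.array([[f["fx"],0,f["cx"]],[0,f["fy"],f["cy"]],[0,0,1.]]); D=np.array(f["distortion"],float)
    if name=="wrist":
        T=np.eye(4); T[:3,:3]=o["eef_rot"]; T[:3,3]=o["ee_pos"]; T=T@np.array(f["hand_eye"])
    else: T=np.array(f["extrinsics"])
    return dict(img=f["pixels"][:,:,::-1].copy(),K=K,D=D,T=T)
def ray(c,px,z):
    u=cv2.undistortPoints(np.array(px,float).reshape(-1,1,2),c["K"],c["D"]).reshape(-1,2)
    d=np.c_[u,np.ones(len(u))]@c["T"][:3,:3].T; p=c["T"][:3,3]
    return p+d*((z-p[2])/d[:,2])[:,None]
def proj(c,P):
    Ti=np.linalg.inv(c["T"]); r,_=cv2.Rodrigues(Ti[:3,:3])
    return cv2.projectPoints(np.array(P,float).reshape(-1,1,3),r,Ti[:3,3],c["K"],c["D"])[0].reshape(-1,2)
E
python3 - <<'E'
from h import *
c=cam("top"); g=cv2.cvtColor(c["img"],cv2.COLOR_BGR2HSV)
m=((g[:,:,2]>90)&(g[:,:,1]<70)).astype(np.uint8)
for n,(x,y,w,h),z in (("unit",(225,160,70,85),.075),("cover",(325,198,55,55),.008),("filter",(160,230,40,40),.024),("beaker",(255,245,32,30),.073),("carton",(315,155,30,32),.1),("bottle",(172,155,25,32),.118)):
    k=np.zeros_like(m); k[y:y+h,x:x+w]=m[y:y+h,x:x+w]
    cs,_=cv2.findContours(k,cv2.RETR_EXTERNAL,cv2.CHAIN_APPROX_NONE); ct=max(cs,key=cv2.contourArea)
    P=ray(c,ct,z)[:,:2]*1000
    (cx,cy),(a,b),an=cv2.minAreaRect(P.astype(np.float32)); print(n,round(cx),round(cy),round(a),round(b),round(an,1))
print("base ",proj(c,[[.6,0,0],[.6,-.3,0]]))
E
```

```text
unit 556 3 126 218 73.6
cover 489 -313 135 96 19.3
filter 403 279 89 67 16.7
beaker 365 -31 66 66 88.5
carton 654 -239 83 77 4.7
bottle 663 245 69 40 44.0
base  [[260.2366276  193.79580936]
 [345.37898561 191.5863207 ]]
```

Top-view estimates in mm: unit (556, 3) at yaw −16.4°, cover (489, −313) at yaw +19.3°, filter (403, 279) at yaw +16.7°. I'll move over the unit for a wrist look.

Call:
arm_command(
  motion=[
    {"slide": [30, 54, 5], "turn": [0, 0, 5], "grip": -1},
    {"slide": [60, 108, 10], "turn": [0, 0, 10], "grip": -1},
    {"slide": [90, 162, 20], "turn": [0, 0, 15], "grip": -1},
    {"slide": [120, 216, 30], "turn": [0, 0, 20], "grip": -1},
    {"slide": [150, 270, 40], "turn": [0, 0, 25], "grip": -1},
    {"slide": [180, 324, 40], "turn": [0, 0, 30], "grip": -1},
    {"slide": [210, 378, 40], "turn": [0, 0, 35], "grip": -1},
    {"slide": [240, 432, 40], "turn": [0, 0, 40], "grip": -1},
    {"slide": [270, 486, 40], "turn": [0, 0, 46], "grip": -1},
    {"slide": [300, 540, 40], "turn": [0, 0, 52], "grip": -1},
  ],
)

```text
time_s: 1.45
ee_pos: [0.538, -0.0636, 0.2714]
eef_rot: [[0.283, 0.959, 0.0], [0.959, -0.283, -0.0], [-0.0, 0.0, -1.0]]
contact_force: [0.8, -0.3, 0.2]
grip_width: 0.999
```

Call:
arm_command(
  motion=[
    {"slide": [10, 40, 0], "turn": [0, 0, 0], "grip": -1},
    {"slide": [15, 75, 0], "turn": [0, 0, 0], "grip": -1},
    {"slide": [15, 75, 0], "turn": [0, 0, 0], "grip": -1},
  ],
)

```text
time_s: 1.82
ee_pos: [0.5522, 0.0142, 0.2713]
eef_rot: [[0.278, 0.96, -0.0], [0.96, -0.278, 0.002], [0.002, -0.001, -1.0]]
contact_force: [0.4, 0.5, -0.3]
grip_width: 1.002
```

```bash
python3 - <<'E'
from h import *
c=cam("wrist"); cv2.imwrite("pics/w1.png",c["img"]); np.savez("w1.npz",**c)
o=get_obs(); print(o["time_s"],o["ee_pos"],np.round(o["eef_rot"],3).tolist())
E
```

```text
1.875 [0.55218724 0.01107832 0.27109899] [[0.282, 0.959, -0.001], [0.959, -0.282, 0.0], [-0.0, -0.001, -1.0]]
```

View pics/w1.png

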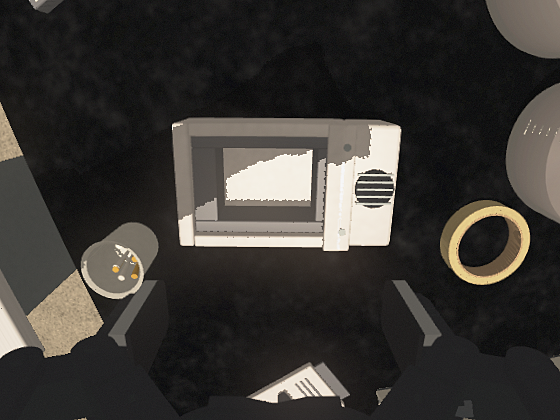

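The unit is in view: front wall at x≈174, ledge at columns 325–350, recess between. I'll enlarge to read the corners.

```bash
python3 - <<'E'
import cv2
i=cv2.imread("pics/w1.png"); cv2.imwrite("pics/w1c.png",cv2.resize(i[110:260,165:365],(800,600),interpolation=cv2.INTER_CUBIC))
E
```

```text
(no output)
```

View pics/w1c.png

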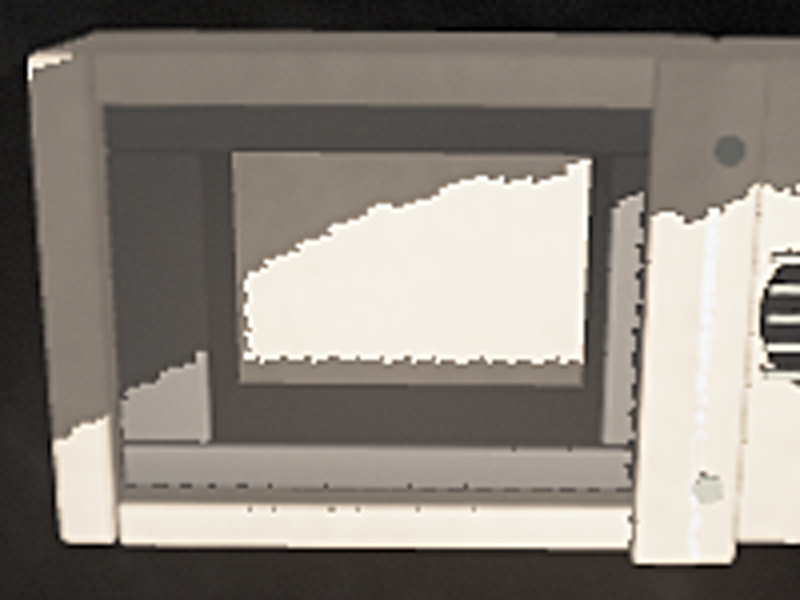

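```bash
python3 - <<'E'
from h import *
from scipy.optimize import least_squares
c=dict(np.load("w1.npz"))
z=[(103,105,-85,48,72),(118,503,-85,-48,72),(633,563,41,-60,80),(233,153,-62,36,8),(590,155,34,36,8),(583,385,34,-36,8),(240,383,-62,-36,8),(63,545,-100,-60,72)]
px=np.array([[a/4+165-.375,b/4+110-.375] for a,b,*_ in z]); L=np.array([r[2:] for r in z])/1000.
W=np.array([ray(c,p,l[2])[0] for p,l in zip(px,L)])
def f(q):
    s,k=np.sin(q[2]),np.cos(q[2]); return (np.c_[q[0]+k*L[:,0]-s*L[:,1], q[1]+s*L[:,0]+k*L[:,1]]-W[:,:2]).ravel()*1000
r=least_squares(f,[.556,.003,-.28]); print(r.x,np.degrees(r.x[2])); print(r.fun.reshape(-1,2).round(1))
x,y,t=r.x
for n,a in(("bay",-.014),("ledge",.041)): print(n,x+a*np.cos(t),y+a*np.sin(t))
E
```

```text
[ 0.55638955  0.00240551 -0.30026503] -17.203918986159547
[[-1.6 -1.3]
 [-0.6 -1.1]
 [-0.9 -3.1]
 [ 2.9  5.5]
 [ 2.2  4.5]
 [-0.9 -2. ]
 [ 0.3 -1.1]
 [-1.4 -1.4]]
bay 0.5430159345612553 0.0065463364164444135
ledge 0.5955551319142159 -0.009721200013717617
```

The upper floor corners are hidden behind the rim, since the camera sits on the +y side, so I'll drop those two points.

```bash
python3 - <<'E'
from h import *
from scipy.optimize import least_squares
c=dict(np.load("w1.npz"))
z=[(103,105,-85,48,72),(118,503,-85,-48,72),(633,563,41,-60,80),(583,385,34,-36,8),(240,383,-62,-36,8),(63,545,-100,-60,72)]
px=np.array([[a/4+165-.375,b/4+110-.375] for a,b,*_ in z]); L=np.array([r[2:] for r in z])/1000.
W=np.array([ray(c,p,l[2])[0] for p,l in zip(px,L)])
def f(q):
    s,k=np.sin(q[2]),np.cos(q[2]); return (np.c_[q[0]+k*L[:,0]-s*L[:,1], q[1]+s*L[:,0]+k*L[:,1]]-W[:,:2]).ravel()*1000
r=least_squares(f,[.556,.003,-.28]); print(r.x,np.degrees(r.x[2])); print(r.fun.reshape(-1,2).round(1))
x,y,t=r.x
for n,a in(("bay",-.014),("ledge",.041)): print(n,x+a*np.cos(t),y+a*np.sin(t))
E
```

```text
[ 0.55717163  0.00429919 -0.29574353] -16.944856045052134
[[-1.1  0.3]
 [ 0.3  0.3]
 [ 0.2 -1.1]
 [ 0.1  0. ]
 [ 1.1  0.5]
 [-0.5 -0.1]]
bay 0.5437794332046758 0.00837950369135768
ledge 0.5963916469399297 -0.007650311213249192
```

Call:
arm_command(
  motion=[
    {"slide": [-20, 50, 0], "turn": [0, 0, 5], "grip": -1},
    {"slide": [-45, 100, 0], "turn": [0, 0, 10], "grip": -1},
    {"slide": [-70, 145, -10], "turn": [0, 0, 16], "grip": -1},
    {"slide": [-95, 190, -20], "turn": [0, 0, 22], "grip": -1},
    {"slide": [-120, 230, -40], "turn": [0, 0, 28], "grip": -1},
    {"slide": [-149, 265, -60], "turn": [0, 0, 33], "grip": -1},
    {"slide": [-149, 265, -60], "turn": [0, 0, 33], "grip": -1},
    {"slide": [-149, 265, -60], "turn": [0, 0, 33], "grip": -1},
  ],
)

```text
time_s: 2.88
ee_pos: [0.4047, 0.2731, 0.2113]
eef_rot: [[-0.28, 0.96, 0.001], [0.96, 0.28, -0.001], [-0.002, 0.0, -1.0]]
contact_force: [0.8, -0.2, -0.2]
grip_width: 0.998
```

```bash
python3 - <<'E'
from h import *
c=cam("wrist"); cv2.imwrite("pics/w2.png",c["img"]); np.savez("w2.npz",**c)
o=get_obs(); print(o["time_s"],o["ee_pos"],np.round(o["eef_rot"],3).tolist())
E
```

```text
2.925 [0.40508885 0.2729936  0.21145808] [[-0.279, 0.96, 0.001], [0.96, 0.279, -0.001], [-0.001, 0.001, -1.0]]
```

View pics/w2.png

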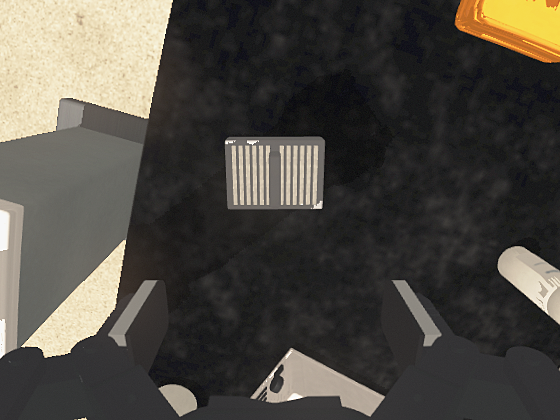

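The unit fit is good to about 1 mm. The filter shows at columns 225–325, rows 137–210, with its tab near column 275. I'll measure it.

```bash
python3 - <<'E'
import cv2
i=cv2.imread("pics/w2.png"); cv2.imwrite("pics/w2c.png",cv2.resize(i[125:221,212:340],(768,576),interpolation=cv2.INTER_CUBIC))
E
```

```text
(no output)
```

View pics/w2c.png

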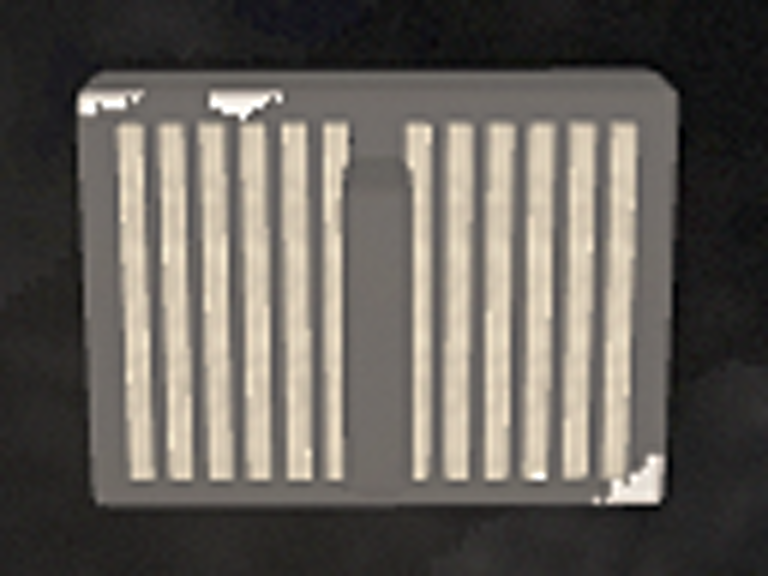

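```bash
python3 - <<'E'
from h import *
c=dict(np.load("w2.npz"))
q=lambda l:np.array(l)/6+[212-.42,125-.42]
for n,l,z in (("block",[(79,93),(678,93),(661,505),(97,505)],.024),("tab",[(345,190),(411,190),(407,493),(347,493)],.05)):
    P=ray(c,q(l),z)[:,:2]*1000
    print(n,P.mean(0).round(1),[round(float(np.linalg.norm(P[i]-P[i-1])),1) for i in range(4)])
    for a,b in((0,1),(3,2)): d=P[b]-P[a]; print(np.degrees(np.arctan2(d[1],d[0])).round(2))
    for a,b in((0,3),(1,2)): d=P[a]-P[b]; print(np.degrees(np.arctan2(d[1],d[0])).round(2)-90)
E
```

```text
block [404.1 279.2] [62.9, 87.1, 62.9, 86.6]
16.23
16.22
16.549999999999997
16.099999999999994
tab [403.8 279.3] [43.0, 8.9, 43.0, 8.5]
16.23
16.22
16.379999999999995
15.75
```

Call:
arm_command(
  motion=[
    {"slide": [-1, 6, -60], "turn": [0, 0, 0], "grip": -1},
    {"slide": [-1, 6, -110], "turn": [0, 0, 0], "grip": -1},
    {"slide": [-1, 6, -150], "turn": [0, 0, 0], "grip": -1},
    {"slide": [-1, 6, -175], "turn": [0, 0, 0], "grip": -1},
    {"slide": [-1, 6, -183], "turn": [0, 0, 0], "grip": -1},
    {"slide": [-1, 6, -183], "turn": [0, 0, 0], "grip": 1},
    {"slide": [-1, 6, -183], "turn": [0, 0, 0], "grip": 1},
    {"slide": [-1, 6, -183], "turn": [0, 0, 0], "grip": 1},
    {"slide": [-1, 6, -183], "turn": [0, 0, 0], "grip": 1},
    {"slide": [-1, 6, -183], "turn": [0, 0, 0], "grip": 1},
  ],
  grip_force=60,
)

```text
time_s: 4.18
ee_pos: [0.4028, 0.2812, 0.029]
eef_rot: [[-0.283, 0.959, 0.001], [0.959, 0.283, 0.001], [0.0, 0.001, -1.0]]
contact_force: [-0.2, -0.3, 5.4]
grip_width: 0.1
```

Call:
arm_command(
  motion=[
    {"slide": [0, 0, 10], "turn": [0, 0, 0], "grip": 1},
    {"slide": [0, 0, 50], "turn": [0, 0, 0], "grip": 1},
    {"slide": [0, 0, 100], "turn": [0, 0, 0], "grip": 1},
    {"slide": [0, 0, 140], "turn": [0, 0, 0], "grip": 1},
    {"slide": [0, 0, 140], "turn": [0, 0, 0], "grip": 1},
    {"slide": [0, 0, 140], "turn": [0, 0, 0], "grip": 1},
  ],
)

```text
time_s: 4.92
ee_pos: [0.4018, 0.28, 0.1677]
eef_rot: [[-0.282, 0.959, -0.001], [0.959, 0.282, -0.001], [-0.001, -0.002, -1.0]]
contact_force: [-0.4, -0.3, -1.0]
grip_width: 0.101
```

```bash
python3 - <<'E'
from h import *
c=cam("wrist"); cv2.imwrite("pics/w3.png",c["img"]); np.savez("w3.npz",**c)
o=get_obs(); print(o["time_s"],o["ee_pos"],np.round(o["eef_rot"],3).tolist(),o["contact_force"],o["grip_width"])
E
```

```text
4.975 [0.40153207 0.27986573 0.16716133] [[-0.283, 0.959, -0.002], [0.959, 0.283, -0.002], [-0.001, -0.003, -1.0]] [-0.34206497  0.11886237 -0.8759399 ] 0.1025163753442055
```

View pics/w3.png

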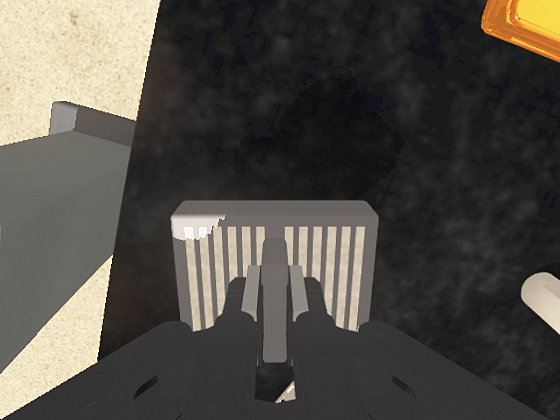

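```bash
python3 - <<'E'
from h import *
c=dict(np.load("w3.npz")); o=get_obs(); R=np.array(o["eef_rot"]); p=np.array(o["ee_pos"])
P=ray(c,[(171,216),(379,216)],.162); print(((P-p)@R*1000).round(1))
i=cv2.imread("pics/w3.png"); cv2.imwrite("pics/w3c.png",cv2.resize(i[190:340,160:390],(766,500),interpolation=cv2.INTER_CUBIC))
# needed move: tool y yaw -16.94, current
print(np.degrees(np.arctan2(R[1,1],R[0,1])))
E
```

```text
[[ 29.1 -42.5   5.2]
 [ 29.1  44.8   5. ]]
16.413752639173016
```

View pics/w3c.png

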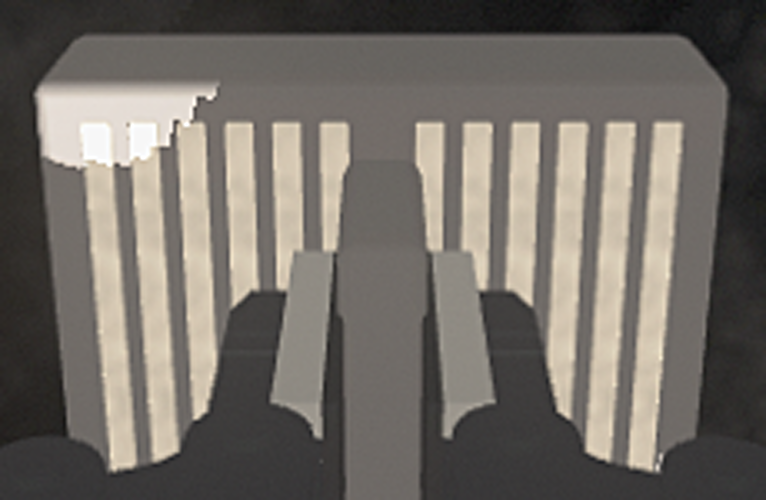

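The filter is held level. Its centre is about 2.3 mm off the TCP along the tab and about 0.7 mm across it. Next I carry it over the bay.

Call:
arm_command(
  motion=[
    {"slide": [20, -40, 0], "turn": [0, 0, -5], "grip": 1},
    {"slide": [45, -90, 0], "turn": [0, 0, -11], "grip": 1},
    {"slide": [70, -140, 0], "turn": [0, 0, -18], "grip": 1},
    {"slide": [95, -190, 0], "turn": [0, 0, -25], "grip": 1},
    {"slide": [120, -235, 0], "turn": [0, 0, -30], "grip": 1},
    {"slide": [142, -269, 0], "turn": [0, 0, -33.3], "grip": 1},
    {"slide": [142, -269, 0], "turn": [0, 0, -33.3], "grip": 1},
    {"slide": [142, -269, 0], "turn": [0, 0, -33.3], "grip": 1},
  ],
)

```text
time_s: 5.98
ee_pos: [0.5431, 0.0127, 0.1668]
eef_rot: [[0.289, 0.957, -0.004], [0.957, -0.289, 0.001], [-0.0, -0.004, -1.0]]
contact_force: [-0.6, 1.2, -0.7]
grip_width: 0.101
```

```bash
cat > st.py <<'E'
from h import *
import sys
c=cam("wrist"); n=sys.argv[1]; cv2.imwrite(f"pics/{n}.png",c["img"]); np.savez(n+".npz",**c)
for _ in range(1):
    o=get_obs(); R=np.array(o["eef_rot"]); print(o["time_s"],np.round(np.array(o["ee_pos"])*1000,1),"yaw y",np.degrees(np.arctan2(R[1,1],R[0,1])).round(2),np.round(R[:,2],3),np.round(o["contact_force"],1),o["grip_width"])
E
python3 st.py w4
```

```text
6.025 [543.1  13.4 167.2] yaw y -16.74 [-0.003  0.001 -1.   ] [ 0.5 -0.1 -0.7] 0.10048047036729357
```

View pics/w4.png

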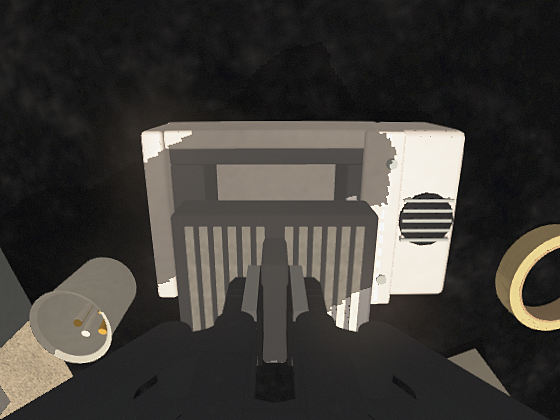

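```bash
python3 - <<'E'
from h import *
i=cv2.imread("pics/w4.png"); cv2.imwrite("pics/w4c.png",cv2.resize(i[115:235,135:405],(800,356),interpolation=cv2.INTER_CUBIC))
E
```

```text
(no output)
```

View pics/w4c.png

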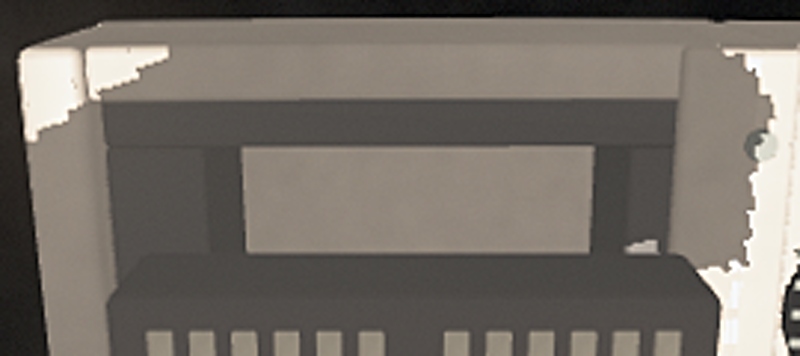

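```bash
python3 - <<'E'
from h import *
c=dict(np.load("w4.npz")); o=get_obs(); R=np.array(o["eef_rot"]); p=np.array(o["ee_pos"])
for (u,v,x,y,z) in [(104,100,-71,48,72),(680,48,55,60,80),(20,50,-86,60,72),(243,200,-48,None,8),(591,200,48,None,8),(420,146,None,36,62)]:
    P=ray(c,[(u/2.963+135-.33,v/2.963+115-.33)],z/1000)[0]; q=(P-p)@R*1000
    # tool x = unit y, tool y = unit x
    print("bay centre in tool  x:",None if y is None else round(q[0]-y,1)," y:",None if x is None else round(q[1]-x,1))
E
```

```text
bay centre in tool  x: -4.1  y: 5.0
bay centre in tool  x: -4.4  y: -0.1
bay centre in tool  x: -5.2  y: 2.7
bay centre in tool  x: None  y: 1.0
bay centre in tool  x: None  y: 1.8
bay centre in tool  x: -4.2  y: None
```

Call:
arm_command(
  motion=[
    {"slide": [0.5, -2.3, 0], "turn": [0, 0, -0.2], "grip": 1},
    {"slide": [0.5, -2.3, -30], "turn": [0, 0, -0.2], "grip": 1},
    {"slide": [0.5, -2.3, -50], "turn": [0, 0, -0.2], "grip": 1},
    {"slide": [0.5, -2.3, -65], "turn": [0, 0, -0.2], "grip": 1},
    {"slide": [0.5, -2.3, -80], "turn": [0, 0, -0.2], "grip": 1},
    {"slide": [0.5, -2.3, -80], "turn": [0, 0, -0.2], "grip": 1},
  ],
)

```text
time_s: 6.78
ee_pos: [0.5441, 0.0097, 0.0873]
eef_rot: [[0.293, 0.956, -0.002], [0.956, -0.293, -0.0], [-0.001, -0.002, -1.0]]
contact_force: [-0.1, 0.5, -1.2]
grip_width: 0.102
```

```bash
python3 st.py w5
```

```text
6.825 [544.8   9.8  88.1] yaw y -17.06 [-0.001  0.    -1.   ] [ 0.1 -0.1 -1.4] 0.09413306582907086
```

View pics/w5.png

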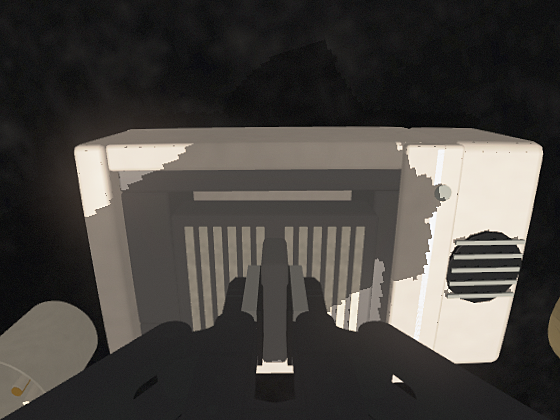

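The filter has entered the pit without contact. Lowering the rest of the way and releasing partly.

Call:
arm_command(
  motion=[
    {"slide": [0, 0, -15], "turn": [0, 0, 0], "grip": 1},
    {"slide": [0, 0, -28], "turn": [0, 0, 0], "grip": 1},
    {"slide": [0, 0, -40], "turn": [0, 0, 0], "grip": 1},
    {"slide": [0, 0, -47], "turn": [0, 0, 0], "grip": 1},
    {"slide": [0, 0, -49], "turn": [0, 0, 0], "grip": 1},
    {"slide": [0, 0, -49], "turn": [0, 0, 0], "grip": 1},
  ],
)

```text
time_s: 7.58
ee_pos: [0.545, 0.0097, 0.0393]
eef_rot: [[0.294, 0.956, 0.0], [0.956, -0.294, 0.0], [0.0, 0.0, -1.0]]
contact_force: [0.2, -0.8, -0.3]
grip_width: 0.101
```

Call:
arm_command(
  motion=[
    {"slide": [0, 0, -1.5], "turn": [0, 0, 0], "grip": 1},
    {"slide": [0, 0, -2], "turn": [0, 0, 0], "grip": 1},
    {"slide": [0, 0, -2], "turn": [0, 0, 0], "grip": 0.45},
    {"slide": [0, 0, -2], "turn": [0, 0, 0], "grip": 0.45},
    {"slide": [0, 0, 0], "turn": [0, 0, 0], "grip": 0.45},
    {"slide": [0, 0, 20], "turn": [0, 0, 0], "grip": 0.45},
    {"slide": [0, 0, 60], "turn": [0, 0, 0], "grip": 0.45},
    {"slide": [0, 0, 110], "turn": [0, 0, 0], "grip": -1},
    {"slide": [0, 0, 160], "turn": [0, 0, 0], "grip": -1},
    {"slide": [0, 0, 160], "turn": [0, 0, 0], "grip": -1},
  ],
)

```text
time_s: 8.82
ee_pos: [0.5477, 0.0102, 0.2038]
eef_rot: [[0.294, 0.956, 0.01], [0.956, -0.294, 0.001], [0.004, 0.009, -1.0]]
contact_force: [0.2, 1.2, -1.0]
grip_width: 0.897
```

```bash
python3 st.py w6; python3 - <<'E'
import cv2
i=cv2.imread("pics/w6.png"); cv2.imwrite("pics/w6c.png",cv2.resize(i[100:280,140:420],(800,514),interpolation=cv2.INTER_CUBIC))
E
```

```text
8.875 [545.9   9.7 201.4] yaw y -17.09 [ 0.005 -0.    -1.   ] [-1.2  0.7  0. ] 0.9692764814632381
```

View pics/w6c.png

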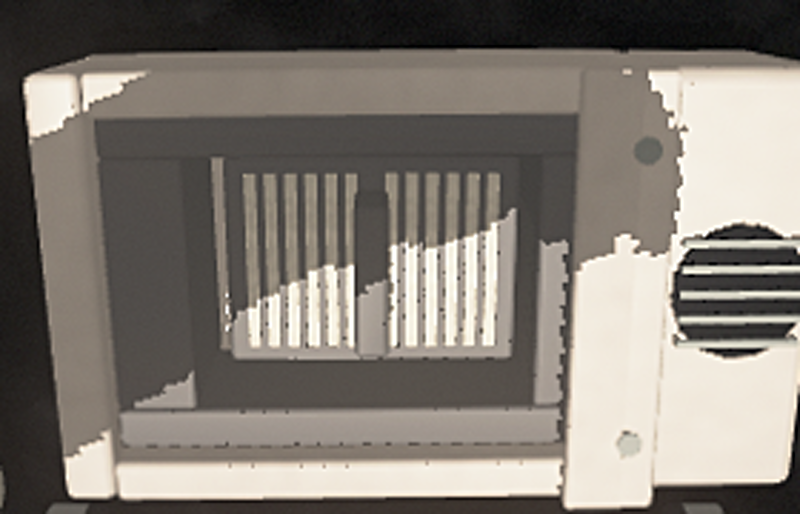

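```bash
cat > uf.py <<'E'
from h import *
t=-0.29574; U=np.array([557.17,4.30]); Ru=np.array([[np.cos(t),-np.sin(t)],[np.sin(t),np.cos(t)]])
def tou(P): return (P[:,:2]*1000-U)@Ru
E
python3 - <<'E'
from uf import *
c=dict(np.load("w6.npz")); s=800/280
q=lambda l:np.array(l)/s+[140-.33,100-.33]
print("unit corners chk",tou(ray(c,q([(96,120),(116,463)]),.072)).round(1), tou(ray(c,q([(563,508)]),.080)).round(1))
print("block near",tou(ray(c,q([(234,357),(512,356)]),.032)).round(1))
print("tab top",tou(ray(c,q([(357,193),(388,193),(386,353),(358,353)]),.058)).round(1))
E
```

```text
unit corners chk [[-82.8  47.7]
 [-85.  -48.1]] [[ 40.1 -58.9]]
block near [[-55.8 -30.8]
 [ 30.8 -31. ]]
tab top [[-16.6  25.6]
 [ -8.1  25.6]
 [ -8.8 -20.6]
 [-16.7 -20.5]]
```

The filter is seated: offset about (+1.5, +1.3) mm, and its apparent width matches floor height. On to the cover.

Call:
arm_command(
  motion=[
    {"slide": [-9, -50, 5], "turn": [0, 0, 5], "grip": -1},
    {"slide": [-18, -105, 10], "turn": [0, 0, 12], "grip": -1},
    {"slide": [-28, -160, 10], "turn": [0, 0, 19], "grip": -1},
    {"slide": [-38, -215, 10], "turn": [0, 0, 26], "grip": -1},
    {"slide": [-48, -270, 10], "turn": [0, 0, 32], "grip": -1},
    {"slide": [-57, -323, 10], "turn": [0, 0, 36.3], "grip": -1},
    {"slide": [-57, -323, 10], "turn": [0, 0, 36.3], "grip": -1},
    {"slide": [-57, -323, 10], "turn": [0, 0, 36.3], "grip": -1},
  ],
)

```text
time_s: 9.88
ee_pos: [0.4873, -0.3123, 0.2079]
eef_rot: [[-0.329, 0.944, -0.002], [0.944, 0.329, 0.003], [0.003, -0.001, -1.0]]
contact_force: [0.0, 1.6, 0.9]
grip_width: 1.001
```

```bash
python3 st.py w7; python3 - <<'E'
import cv2
i=cv2.imread("pics/w7.png"); cv2.imwrite("pics/w7c.png",cv2.resize(i[90:270,160:400],(800,600),interpolation=cv2.INTER_CUBIC))
E
```

```text
9.925 [ 487.9 -311.4  208.4] yaw y 19.35 [-0.001  0.002 -1.   ] [-0.   1.   0.4] 1.000972748294874
```

View pics/w7c.png

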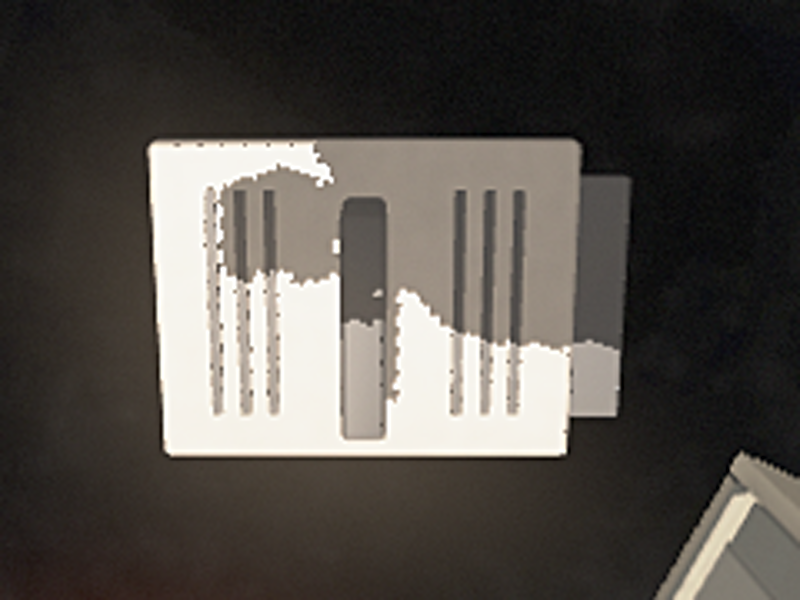

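The picture shows the plate at crop (150–579, 141–455), the dark rib in the middle, and the lip on the +x side at columns 570–630.

```bash
python3 - <<'E'
from h import *
c=dict(np.load("w7.npz")); s=10/3
q=lambda l:np.array(l)/s+[160-.35,90-.35]
o=get_obs(); R=np.array(o["eef_rot"]); p=np.array(o["ee_pos"])
for n,l,z in (("plate",[(150,142),(580,141),(567,456),(165,456)],.010),("rib",[(340,206),(387,206),(385,438),(342,438)],.04)):
    P=ray(c,q(l),z)[:,:2]*1000
    print(n,P.mean(0).round(1),[round(float(np.linalg.norm(P[i]-P[i-1])),1) for i in range(4)])
    for a,b in((0,1),(3,2)): d=P[b]-P[a]; print(np.degrees(np.arctan2(d[1],d[0])).round(2))
    for a,b in((0,3),(1,2)): d=P[a]-P[b]; print((np.degrees(np.arctan2(d[1],d[0]))-90).round(2))
print(p*1000)
P=ray(c,q([(740,460)]),.0); print(P, ray(c,q([(740,460)]),.1))
E
```

```text
plate [ 483.6 -314.4] [89.9, 115.7, 90.0, 116.5]
19.33
19.24
18.92
19.45
rib [ 483. -313.] [61.0, 11.7, 61.0, 11.3]
19.21
19.24
19.15
18.8
[ 487.89510683 -311.37862434  208.39257621]
[[ 0.60589408 -0.32470003  0.        ]] [[ 0.5649333 -0.2999855  0.1      ]]
```

Call:
arm_command(
  motion=[
    {"slide": [-4.6, -2.3, -60], "turn": [0, 0, 0], "grip": -1},
    {"slide": [-4.6, -2.3, -115], "turn": [0, 0, 0], "grip": -1},
    {"slide": [-4.6, -2.3, -160], "turn": [0, 0, 0], "grip": -1},
    {"slide": [-4.6, -2.3, -185], "turn": [0, 0, 0], "grip": -1},
    {"slide": [-4.6, -2.3, -193], "turn": [0, 0, 0], "grip": -1},
    {"slide": [-4.6, -2.3, -193], "turn": [0, 0, 0], "grip": 1},
    {"slide": [-4.6, -2.3, -193], "turn": [0, 0, 0], "grip": 1},
    {"slide": [-4.6, -2.3, -193], "turn": [0, 0, 0], "grip": 1},
    {"slide": [-4.6, -2.3, -193], "turn": [0, 0, 0], "grip": 1},
    {"slide": [-4.6, -2.3, -193], "turn": [0, 0, 0], "grip": 1},
  ],
  grip_force=70,
)

```text
time_s: 11.18
ee_pos: [0.4837, -0.3161, 0.0172]
eef_rot: [[-0.329, 0.944, 0.001], [0.944, 0.329, -0.001], [-0.001, 0.001, -1.0]]
contact_force: [-1.7, 0.3, 6.3]
grip_width: 0.125
```

```bash
python3 st.py w8
```

```text
11.225 [ 483.6 -316.1   17.2] yaw y 19.2 [ 0.001 -0.001 -1.   ] [-0.5  0.9  5.9] 0.12117269905587942
```

Call:
arm_command(
  motion=[
    {"slide": [0, 0, 10], "turn": [0, 0, 0], "grip": 1},
    {"slide": [0, 0, 50], "turn": [0, 0, 0], "grip": 1},
    {"slide": [0, 0, 100], "turn": [0, 0, 0], "grip": 1},
    {"slide": [0, 0, 150], "turn": [0, 0, 0], "grip": 1},
    {"slide": [0, 0, 150], "turn": [0, 0, 0], "grip": 1},
    {"slide": [0, 0, 150], "turn": [0, 0, 0], "grip": 1},
  ],
)

```text
time_s: 11.98
ee_pos: [0.482, -0.3154, 0.1653]
eef_rot: [[-0.329, 0.944, -0.003], [0.944, 0.329, 0.001], [0.002, -0.002, -1.0]]
contact_force: [-0.5, 0.2, -2.2]
grip_width: 0.125
```

```bash
python3 st.py w9
```

```text
12.025 [ 481.6 -315.3  164.6] yaw y 19.21 [-0.004  0.002 -1.   ] [-0.4 -0.4 -2.9] 0.12616828478140849
```

View pics/w9.png

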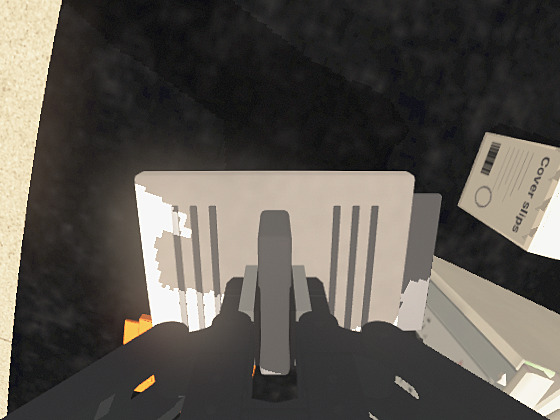

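```bash
python3 - <<'E'
import cv2
i=cv2.imread("pics/w9.png"); cv2.imwrite("pics/w9c.png",cv2.resize(i[155:340,125:450],(800,455),interpolation=cv2.INTER_CUBIC))
E
```

```text
(no output)
```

View pics/w9c.png

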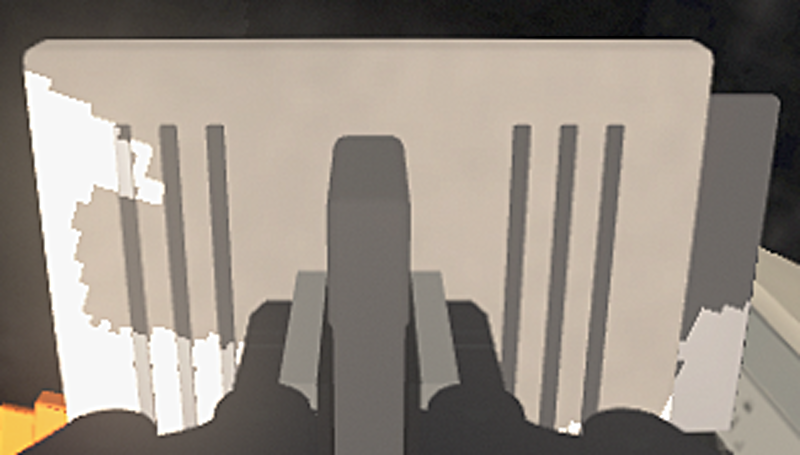

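```bash
python3 - <<'E'
from h import *
c=dict(np.load("w9.npz")); o=get_obs(); R=np.array(o["eef_rot"]); p=np.array(o["ee_pos"]); s=800/325
q=lambda l:np.array(l)/s+[125-.3,155-.3]
zu=p[2]-.0172
for l,z in(([(23,46),(713,46)],zu+.010),([(780,95)],zu+.004),([(334,140),(403,140)],zu+.04)): print(((ray(c,q(l),z)-p)@R*1000).round(1))
E
```

```text
[[ 46.5 -57.2   7.5]
 [ 46.5  58.8   7.1]]
[[36.4 74.4 13.1]]
[[ 39.7  -3.9 -22.7]
 [ 39.7   5.6 -22.7]]
```

The cover is held firm; in the tool frame its centre is about (1.7, 0.6) mm and its underside is 17 mm below the TCP. I'll carry it over the unit, staying level for now.

Call:
arm_command(
  motion=[
    {"slide": [4, 40, 5], "turn": [0, 0, -5], "grip": 1},
    {"slide": [10, 95, 10], "turn": [0, 0, -11], "grip": 1},
    {"slide": [18, 150, 10], "turn": [0, 0, -17], "grip": 1},
    {"slide": [25, 205, 10], "turn": [0, 0, -23], "grip": 1},
    {"slide": [32, 255, 10], "turn": [0, 0, -28], "grip": 1},
    {"slide": [38, 300, 10], "turn": [0, 0, -33], "grip": 1},
    {"slide": [41, 328, 10], "turn": [0, 0, -36.1], "grip": 1},
    {"slide": [41, 328, 10], "turn": [0, 0, -36.1], "grip": 1},
    {"slide": [41, 328, 10], "turn": [0, 0, -36.1], "grip": 1},
  ],
)

```text
time_s: 13.15
ee_pos: [0.5232, 0.011, 0.1749]
eef_rot: [[0.291, 0.957, -0.003], [0.957, -0.291, -0.001], [-0.002, -0.003, -1.0]]
contact_force: [0.2, -0.6, -1.7]
grip_width: 0.127
```

Call:
arm_command(
  motion=[
    {"slide": [0, 0, 0], "turn": [1.5, 4.8, 0], "grip": 1},
    {"slide": [0, 0, 0], "turn": [3.0, 9.6, 0], "grip": 1},
    {"slide": [0, 0, 0], "turn": [3.5, 11.5, 0], "grip": 1},
    {"slide": [0, 0, 0], "turn": [3.5, 11.5, 0], "grip": 1},
    {"slide": [0, 0, 0], "turn": [3.5, 11.5, 0], "grip": 1},
  ],
)

```text
time_s: 13.78
ee_pos: [0.5237, 0.0114, 0.1759]
eef_rot: [[0.292, 0.935, -0.2], [0.957, -0.285, 0.06], [-0.0, -0.209, -0.978]]
contact_force: [0.5, 0.5, -2.1]
grip_width: 0.127
```

```bash
python3 st.py w10; python3 - <<'E'
from uf import *
o=get_obs(); R=np.array(o["eef_rot"]); p=np.array(o["ee_pos"])*1000
R3=np.eye(3); R3[:2,:2]=Ru
print("tool in unit:",(Ru.T@(p[:2]-U)).round(1),p[2].round(1)); print((R3.T@R).round(3))
lip=p+R@np.array([1.7,74.1,15.2]); print("lip unit",(Ru.T@(lip[:2]-U)).round(1),lip[2].round(1))
E
```

```text
13.825 [523.7  11.8 176.2] yaw y -16.92 [-0.2    0.06  -0.978] [-0.6  0.2 -1.4] 0.12498162880895934
tool in unit: [-34.2  -2.6] 176.2
[[-0.     0.978 -0.209]
 [ 1.     0.    -0.   ]
 [-0.    -0.209 -0.978]]
lip unit [35.1 -0.9] 145.9
```

View pics/w10.png

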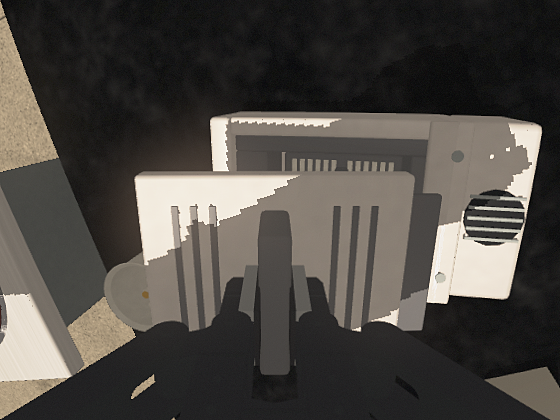

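Call:
arm_command(
  motion=[
    {"slide": [-0.7, 1.1, -20], "turn": [0, 0, 0], "grip": 1},
    {"slide": [-0.7, 1.1, -40], "turn": [0, 0, 0], "grip": 1},
    {"slide": [-0.7, 1.1, -55], "turn": [0, 0, 0], "grip": 1},
    {"slide": [-0.7, 1.1, -60], "turn": [0, 0, 0], "grip": 1},
    {"slide": [-0.7, 1.1, -60], "turn": [0, 0, 0], "grip": 1},
  ],
)

```text
time_s: 14.45
ee_pos: [0.5236, 0.0135, 0.1164]
eef_rot: [[0.29, 0.936, -0.199], [0.957, -0.284, 0.061], [0.0, -0.208, -0.978]]
contact_force: [-1.4, -0.1, -1.3]
grip_width: 0.124
```

```bash
cat > lip.py <<'E'
from uf import *
o=get_obs(); R=np.array(o["eef_rot"]); p=np.array(o["ee_pos"])*1000
R3=np.eye(3); R3[:2,:2]=Ru; Q=R3.T@R
lip=p+R@np.array([1.7,74.1,15.2]); fr=p+R@np.array([1.7,-57.9,7.2])
print("lip unit",(Ru.T@(lip[:2]-U)).round(1),lip[2].round(1),"front",(Ru.T@(fr[:2]-U)).round(1),fr[2].round(1),"tilt",np.degrees(np.arcsin(-Q[2,1])).round(2),"yaw",np.degrees(np.arctan2(Q[1,1],Q[0,1])).round(2),"F",np.round(o["contact_force"],1),o["time_s"])
E
python3 st.py w11; python3 lip.py;python3 - <<'E'
import cv2
i=cv2.imread("pics/w11.png"); cv2.imwrite("pics/w11c.png",cv2.resize(i[110:410,180:560],(760,600),interpolation=cv2.INTER_CUBIC))
E
```

```text
14.5 [523.9  13.5 116.7] yaw y -16.87 [-0.198  0.061 -0.978] [ 0.1 -0.1 -2. ] 0.11916046565879909
lip unit [34.8  0.9] 86.5 front [-92.6   0.8] 121.7 tilt 11.97 yaw 0.07 F [ 0.1 -0.1 -2. ] 14.5
```

View pics/w11c.png

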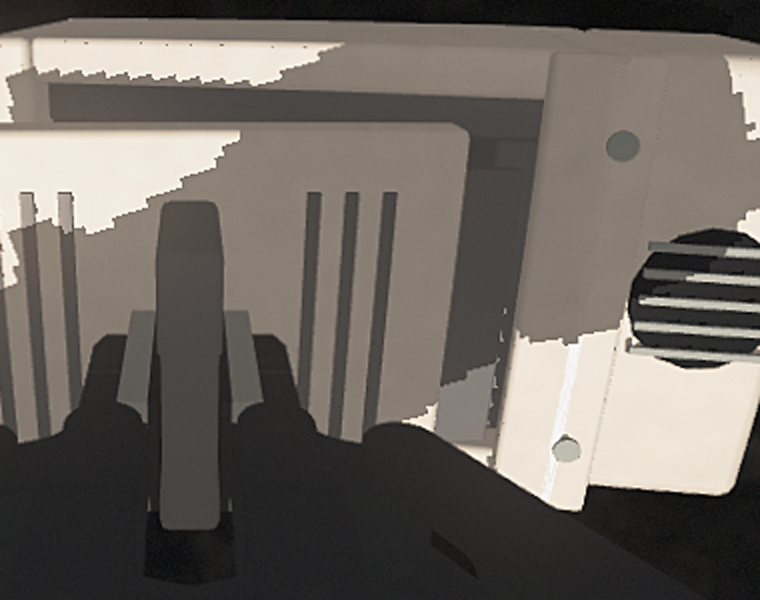

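```bash
python3 - <<'E'
from uf import *
c=dict(np.load("w11.npz"))
q=lambda l:np.array(l)/2+[180-.25,110-.25]
print("ledge corner(41,60)",tou(ray(c,q([(552,54)]),.080)).round(1)," bottom (41,-?)",tou(ray(c,q([(498,470)]),.080)).round(1), "recess y48",tou(ray(c,q([(50,83),(540,98)]),.072)).round(1))
o=get_obs();R=np.array(o["eef_rot"]); p=np.array(o["ee_pos"])
# plate far edge, lip corner: intersect with cover planes in tool frame
Ti=np.linalg.inv(c["T"]); 
def tray(px,zt):
    u=cv2.undistortPoints(np.array([[px]],float),c["K"],c["D"])[0,0]; d=R.T@(c["T"][:3,:3]@np.r_[u,1]); s=R.T@(c["T"][:3,3]-p)
    return ((s+d*((zt-s[2])/d[2]))*1000).round(1)
for l,z in (((462,124),.0072),((468,140),.0072),((529,168),.0132)): print(tray(q([l])[0],z))
E
```

```text
ledge corner(41,60) [[38.9 60.1]]  bottom (41,-?) [[ 41.3 -48.3]] recess y48 [[-81.3  48. ]
 [ 39.5  49. ]]
[47.9 55.8  7.2]
[44.5 57.5  7.2]
[37.  74.1 13.2]
```

Call:
arm_command(
  motion=[
    {"slide": [0, -0.5, -7], "turn": [0, 0, 0], "grip": 1},
    {"slide": [0, -0.5, -14], "turn": [0, 0, 0], "grip": 1},
    {"slide": [0, -0.5, -19.5], "turn": [0, 0, 0], "grip": 1},
    {"slide": [0, -0.5, -19.5], "turn": [0, 0, 0], "grip": 1},
    {"slide": [0, -0.5, -19.5], "turn": [0, 0, 0], "grip": 1},
  ],
)

```text
time_s: 15.12
ee_pos: [0.5237, 0.013, 0.0968]
eef_rot: [[0.29, 0.936, -0.199], [0.957, -0.284, 0.061], [0.0, -0.208, -0.978]]
contact_force: [0.2, -0.0, -2.2]
grip_width: 0.124
```

```bash
python3 lip.py; python3 st.py w12;python3 - <<'E'
import cv2
i=cv2.imread("pics/w12.png"); cv2.imwrite("pics/w12c.png",cv2.resize(i[110:410,180:560],(760,600),interpolation=cv2.INTER_CUBIC))
E
```

```text
lip unit [34.7  0.3] 66.5 front [-92.7   0.2] 101.8 tilt 12.02 yaw 0.07 F [ 0.2 -0.  -2.2] 15.125
15.175 [523.7  13.   96.9] yaw y -16.88 [-0.199  0.061 -0.978] [ 0.3 -1.1 -3.2] 0.12383039231887236
```

View pics/w12c.png

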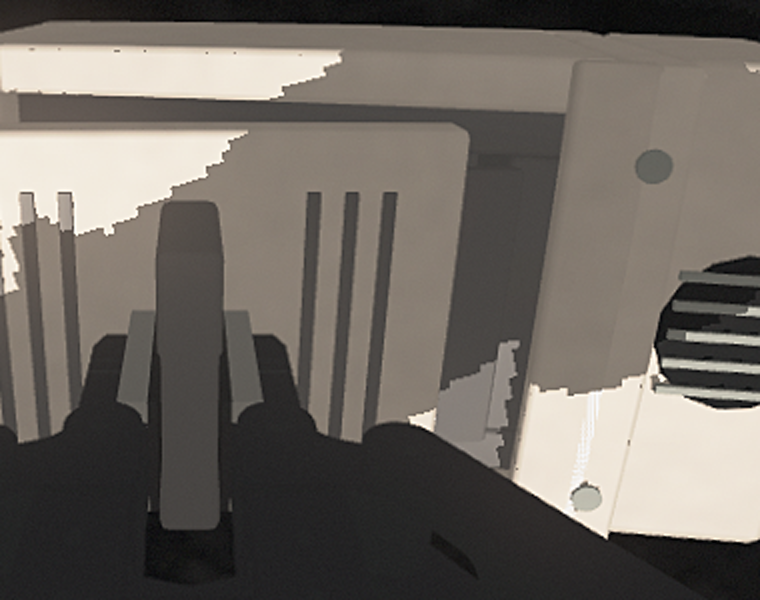

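No contact so far, and the lip (right edge at crop col 529) is clear of the ledge front (about col 560). Sliding 14 mm under it.

Call:
arm_command(
  motion=[
    {"slide": [3.8, -1.2, 0], "turn": [0, 0, 0], "grip": 1},
    {"slide": [7.7, -2.3, 0], "turn": [0, 0, 0], "grip": 1},
    {"slide": [11, -3.4, 0], "turn": [0, 0, 0], "grip": 1},
    {"slide": [13.4, -4.1, 0], "turn": [0, 0, 0], "grip": 1},
    {"slide": [13.4, -4.1, 0], "turn": [0, 0, 0], "grip": 1},
    {"slide": [13.4, -4.1, 0], "turn": [0, 0, 0], "grip": 1},
  ],
)

```text
time_s: 15.92
ee_pos: [0.5368, 0.0089, 0.0968]
eef_rot: [[0.29, 0.936, -0.2], [0.957, -0.284, 0.061], [0.0, -0.209, -0.978]]
contact_force: [0.4, 0.4, -2.1]
grip_width: 0.121
```

```bash
python3 lip.py; python3 st.py w13;python3 - <<'E'
import cv2
i=cv2.imread("pics/w13.png"); cv2.imwrite("pics/w13c.png",cv2.resize(i[110:410,180:560],(760,600),interpolation=cv2.INTER_CUBIC))
E
```

```text
lip unit [48.5  0.2] 66.4 front [-79.    0.1] 101.8 tilt 12.04 yaw 0.07 F [ 0.4  0.4 -2.1] 15.925
15.975 [536.8   8.9  96.8] yaw y -16.87 [-0.2    0.061 -0.978] [ 0.  -0.2 -1.9] 0.1264852099879697
```

View pics/w13c.png

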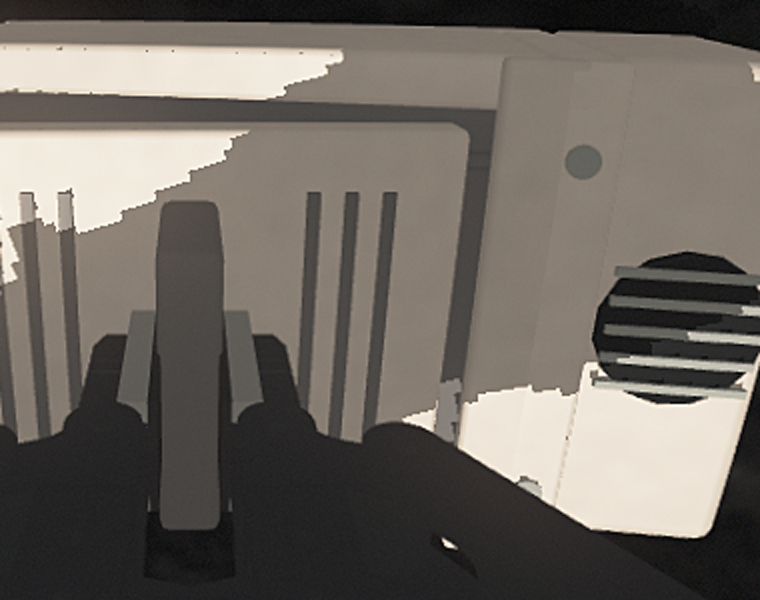

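The lip is under the ledge (depth about 7.5 mm, tilt 12°) with no contact. Swinging down to 3° first.

Call:
arm_command(
  motion=[
    {"slide": [-0.7, 0.2, -2.1], "turn": [-0.44, -1.44, 0], "grip": 1},
    {"slide": [-1.4, 0.4, -4.2], "turn": [-0.87, -2.87, 0], "grip": 1},
    {"slide": [-2.0, 0.6, -6.3], "turn": [-1.3, -4.3, 0], "grip": 1},
    {"slide": [-2.7, 0.8, -8.4], "turn": [-1.75, -5.74, 0], "grip": 1},
    {"slide": [-3.2, 1.0, -10.5], "turn": [-2.2, -7.2, 0], "grip": 1},
    {"slide": [-3.7, 1.1, -12.7], "turn": [-2.62, -8.61, 0], "grip": 1},
    {"slide": [-3.7, 1.1, -12.7], "turn": [-2.62, -8.61, 0], "grip": 1},
  ],
)

```text
time_s: 16.85
ee_pos: [0.5325, 0.0103, 0.0841]
eef_rot: [[0.29, 0.956, -0.052], [0.957, -0.289, 0.015], [-0.0, -0.054, -0.999]]
contact_force: [0.5, 0.5, -2.1]
grip_width: 0.121
```

```bash
python3 lip.py; python3 st.py w14
```

```text
lip unit [47.8  0.3] 65.0 front [-83.6   0.1] 80.1 tilt 3.1 yaw 0.11 F [ 0.5  0.5 -2.1] 16.85
16.9 [533.   10.1  84.2] yaw y -16.86 [-0.051  0.015 -0.999] [ 0.7  0.7 -2.5] 0.1269089688926472
```

View pics/w14.png

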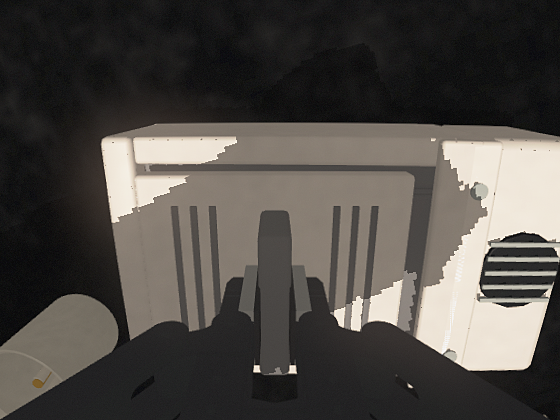

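Front edge gap is only about 1.4 mm, so I'll shift 1.5 mm toward the ledge while levelling.

Call:
arm_command(
  motion=[
    {"slide": [1.5, -0.4, 0], "turn": [0, 0, 0], "grip": 1},
    {"slide": [1.3, -0.4, -1.5], "turn": [-0.3, -1.0, 0], "grip": 1},
    {"slide": [1.0, -0.3, -3], "turn": [-0.6, -2.0, 0], "grip": 1},
    {"slide": [0.6, -0.2, -4.4], "turn": [-0.9, -2.95, 0], "grip": 1},
    {"slide": [0.6, -0.2, -4.4], "turn": [-0.9, -2.95, 0], "grip": 1},
    {"slide": [0.6, -0.2, -4.4], "turn": [-0.9, -2.95, 0], "grip": 1},
  ],
)

```text
time_s: 17.65
ee_pos: [0.534, 0.0097, 0.0798]
eef_rot: [[0.29, 0.957, 0.001], [0.957, -0.29, -0.0], [0.0, 0.001, -1.0]]
contact_force: [0.6, -0.2, -2.4]
grip_width: 0.125
```

```bash
python3 lip.py; python3 st.py w15
```

```text
lip unit [50.4  0.2] 64.7 front [-81.6   0.1] 72.5 tilt -0.08 yaw 0.06 F [ 0.6 -0.2 -2.4] 17.65
17.7 [534.1   9.7  79.8] yaw y -16.89 [ 0.001 -0.    -1.   ] [ 1.   0.5 -1.9] 0.12173541450842718
```

View pics/w15.png

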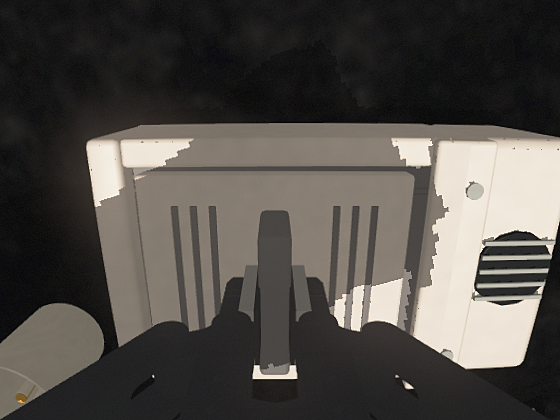

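Call:
arm_command(
  motion=[
    {"slide": [-0.7, 0.2, -0.7], "turn": [0, 0, 0], "grip": 1},
    {"slide": [-0.7, 0.2, -1.4], "turn": [0, 0, 0], "grip": 1},
    {"slide": [-0.7, 0.2, -1.8], "turn": [0, 0, 0], "grip": 1},
    {"slide": [-0.7, 0.2, -1.8], "turn": [0, 0, 0], "grip": 1},
  ],
)

```text
time_s: 18.2
ee_pos: [0.5337, 0.0098, 0.0792]
eef_rot: [[0.291, 0.957, 0.002], [0.957, -0.291, -0.001], [-0.0, 0.002, -1.0]]
contact_force: [-1.2, -0.4, 6.8]
grip_width: 0.124
```

```bash
python3 lip.py
```

```text
lip unit [50.   0.2] 64.1 front [-82.   0.] 71.8 tilt -0.14 yaw 0.05 F [-1.2 -0.4  6.8] 18.2
```

Seated: 7 N upward, and the computed lip height of 64.1 mm and front of 71.8 mm match the seated values. Releasing slightly, retreating and looking.

Call:
arm_command(
  motion=[
    {"slide": [0, 0, 0], "turn": [0, 0, 0], "grip": 0.4},
    {"slide": [0, 0, 0], "turn": [0, 0, 0], "grip": 0.4},
    {"slide": [0, 0, 1], "turn": [0, 0, 0], "grip": 0.4},
    {"slide": [0, 0, 15], "turn": [0, 0, 0], "grip": 0.4},
    {"slide": [0, 0, 50], "turn": [0, 0, 0], "grip": 0.4},
    {"slide": [0, 0, 100], "turn": [0, 0, 0], "grip": -1},
    {"slide": [0, 0, 140], "turn": [0, 0, 0], "grip": -1},
    {"slide": [0, 0, 140], "turn": [0, 0, 0], "grip": -1},
    {"slide": [0, 0, 140], "turn": [0, 0, 0], "grip": -1},
  ],
)

```text
time_s: 19.32
ee_pos: [0.5326, 0.0097, 0.2179]
eef_rot: [[0.29, 0.957, 0.0], [0.957, -0.29, -0.001], [-0.001, 0.001, -1.0]]
contact_force: [1.2, 1.0, -0.4]
grip_width: 0.999
```

```bash
python3 st.py w16; python3 - <<'E'
import cv2
i=cv2.imread("pics/w16.png"); cv2.imwrite("pics/w16c.png",cv2.resize(i[90:290,160:440],(798,570),interpolation=cv2.INTER_CUBIC))
E
```

```text
19.375 [532.2   9.7 217.1] yaw y -16.88 [-0.001 -0.001 -1.   ] [-0.2 -0.3 -0.9] 1.002408123941886
```

View pics/w16c.png

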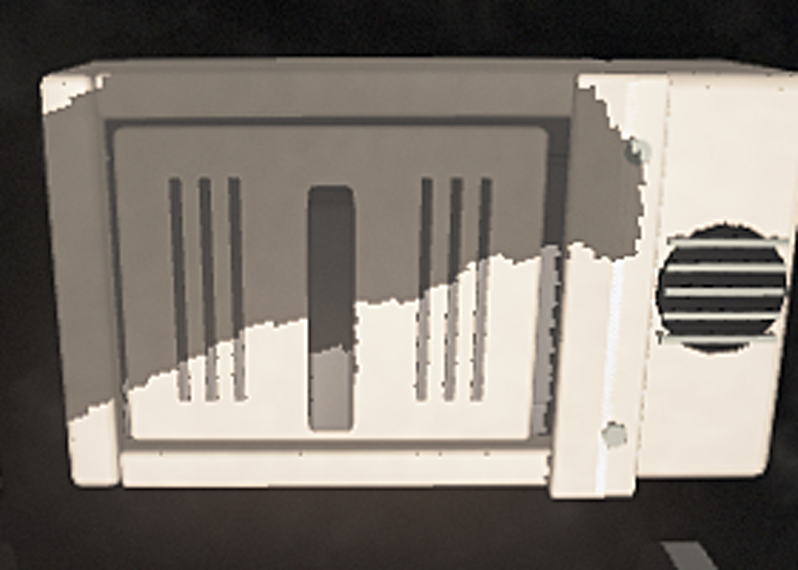

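```bash
python3 - <<'E'
from uf import *
c=dict(np.load("w16.npz")); s=2.85
q=lambda l:np.array(l)/s+[160-.33,90-.33]
print(tou(ray(c,q([(113,126),(548,127),(530,438),(131,440)]),.072)).round(1))
c=cam("top"); cv2.imwrite("pics/top1.png",c["img"]); g=cv2.cvtColor(c["img"],cv2.COLOR_BGR2HSV)
m=((g[:,:,2]>90)&(g[:,:,1]<70)).astype(np.uint8)
for n,(x,y,w,h),z in (("beaker",(255,245,32,30),.073),("carton",(315,155,30,32),.1),("bottle",(172,155,25,32),.118)):
    k=np.zeros_like(m); k[y:y+h,x:x+w]=m[y:y+h,x:x+w]
    cs,_=cv2.findContours(k,cv2.RETR_EXTERNAL,cv2.CHAIN_APPROX_NONE); ct=max(cs,key=cv2.contourArea)
    print(n,[round(v) for v in cv2.minAreaRect((ray(c,ct,z)[:,:2]*1000).astype(np.float32))[0]])
s=cam("scene"); cv2.imwrite("pics/scene1.png",s["img"])
o=get_obs(); print(o["contact_force"],o["grip_width"])
E
```

```text
[[-81.8  46. ]
 [ 34.4  45.9]
 [ 34.8 -43.9]
 [-81.8 -44.6]]
beaker [410, 13]
carton [654, -239]
bottle [663, 245]
[-0.40874426  0.37195289 -0.16108984] 0.9992671259132067
```

View pics/scene1.png

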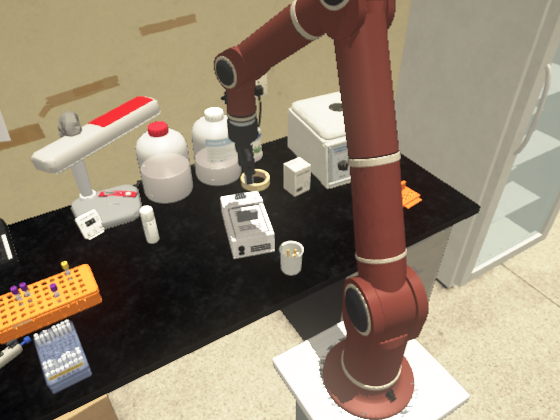

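View pics/top1.png

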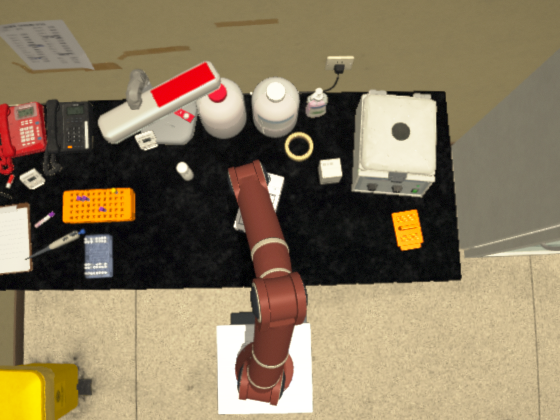

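The cover sits flat: plate from x −81.8 to 34.6 mm, y centre about +0.8 mm. The beaker's top-view number is invalid because the arm hides it. In the scene view it stands at (291,258), exactly as before. Handing in.

```bash
python3 -c "
from plant import hand_in; print(hand_in())"
```

```text
the job is handed in; nothing more can be done
None
```

I put the filter in its bay, fitted the cover and handed the job in at about 19.5 s of the 64 s. The simulator gave no verdict, so what follows rests on my own last checks.

- **Filter:** after release it sat about 1.5 mm off the bay centre in x and 1.3 mm in y. Its apparent size in the wrist picture matched the floor height. The cover now hides it, so I couldn't check it again at the end.
- **Cover:** I held it at a 12° tilt, slid the lip about 7.5 mm under the ledge without contact, and swung it down. It met the seat at about 7 N, with a computed lip height of 64.1 mm and front edge at 71.8 mm (seated: 64 and 72). After release the picture shows it flat in its recess, lip about 8.6 mm under the ledge and about 0.8 mm off the middle.
- **Bystanders:** the carton and bottle measured the same positions as at the start. The final top-view reading for the beaker failed because the arm hid it, but in the scene view it stands at the same pixel as before.
- **Robot:** the gripper is fully open about 140 mm above where it let go of the cover, with no force beyond sensor noise.

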